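Slot the touchstone and hold the kit box's sprung lid

ROBOT

A 6-joint arm with a two-finger parallel gripper is mounted at the origin on a cart in front of the work surface, level with it; the furniture and walls round the work are solid. World frame = base frame: x ahead of the robot, y to its left, z up, the work surface at z = 0. Lengths are in m, angles in rad, forces in N, time in s.
With the tool pointing down it reaches from about 0.325 to 0.875 m from the base axis. Payload 4.4 kg.
Tool frame: the origin (TCP) lies where the fingers leave the gripper's body, on its centre line; the fingertips stand 73 mm ahead of it and the grasp point (between the pads) lies 54 mm ahead of it; z points along the fingers, y is the line along which they close (so a half turn about z gives the same grasp; the last joint's range is limited). The gripper opens to 85 mm and grips with 20 to 120 N. Pads are 22 mm wide; open, the fingers measure 114 mm over their backs; the gripper's body (76 mm by 85 mm) begins 54 mm behind the grasp point. The pads swing forward as they close: fully open they stand 13 mm farther back than shut.
Start: joints at [1.196, 0.207, 1.542, -0, 1.393, -0.15], TCP at [0.128, 0.561, 0.304] pointing down, gripper open.
Joint ranges: [-2.73, 2.73], [-0.86, 2.22], [0.23, 2.46], [-1.11, 4.25], [0.08, 2.63], [-2.82, 2.82]. Speed limits (rad/s): [2.79, 2.79, 3.14, 3.14, 3.14, 3.14].

INTERFACE

Orientations are given as a unit quaternion [x, y, z, w].
In Python, from rig import * gives the robot as it stands.
- The arm moves only by the shell command python3 -m inch 'ROWS' [OPENING]. ROWS is a JSON object of lists of equal length, an entry for each row: "offset": the shift along the tool's x, y, z in cm, a list of three; "roll": the turn about the tool's z in degrees. In form: {"offset": [[dx, dy, dz], ...], "roll": [roll, ...]}. A call has 1 to 5 rows; each row is the pose to reach, as a shift and turn from the pose commanded when the call began, along the tool's axes at that moment; what a row does not reach only later rows make up. A row lasts 1/12 s, in which the tool goes at most 41.7 mm and 7.16 degrees, less where a joint would pass 70% of its speed; a pose out of reach is approached as far as the arm can. A call with a gripper value outside its range is refused whole. OPENING is the opening, from -1 (shut) to 1 (fully open), so that 0 is half open, set as the call begins (- or left out, the last holds). The fingers move at their own pace and stop on an object; the grip force is fixed at half the most. Time passes only in rows, so rows that repeat a pose let the fingers close. It gives the time, the measured TCP pose, the force, the opening and the grip force at its end, in the units of the state.
- observe(): the state, without advancing time (a new reading comes with each control period).
- read_camera(name): name is "scene" or "top" or "wrist"; returns a dict with "color" (480x640x3 uint8, blue, green, red), "intrinsics" (3x3 intrinsics, pixels), "extrinsics" (4x4, takes a point from camera to world coordinates). Camera axes: x right, y up, looking along -z (the intrinsics and any distortion apply to the point x, -y, -z); pixel columns grow to the right and rows downward; lengths in m; the calibration is good to about 2 mm. The wrist camera is an equidistant fisheye: a pixel r from the principal point sees the ray r / f radians off the axis. A picture is of the moment at which its call begins. There is no depth.
- close_job(): hands the job in; it is judged then, once.
The state is a dict: "t": time; "joints": joint angles; "qd": joint speeds; "tau": joint torques, N m; "ee_pos": TCP position; "orientation": TCP orientation; "force": force on the tool from outside, world axes, zero at the start; "moment": the same for the moment, N m; "finger_gap": finger opening in m; "grasp_force": force on a finger pad.
Only numpy, scipy, OpenCV 4.12 (cv2) and the standard library are available. Lean on these libraries where they do the work, as an engineer would, in place of code of your own. Each camera call takes 0.05 s, during which the arm holds its last target. There are 200 camera calls.

TASK

Get the gold-testing kit box ready for a colleague to load: stand the black touchstone on its long edge, fully down in the slot of the block on the box's side, and let go of it. Then take the box's closed lid by its bar, raise it a little past its balance point (0.90 rad open) without letting it get away and fly open, bring it back and hold it still just below the balance point, five or six degrees short of it, so that it would fall shut by itself if let go. Finish while still holding the lid there, and leave the other things on the worktop where they are.

Things in the scene. Friction and masses are not known exactly. Their poses are not given: they have to be found in the camera images.
- touchstone: loose black stone slab, 64 x 40 x 11 mm, about 0.07 kg. At the start it stands on one of its long 64 x 11 mm edges on the worktop, 40 mm tall. Grip it across its 11 mm thickness. See stone_center for its centre.
- stone_center (a point): centre of the touchstone. Its y axis runs along the 64 mm length, its x axis along the 40 mm height (up at the start), its z axis across the 11 mm thickness.
- kit_box: blue steel kit box, fixed to the worktop, 160 mm deep (x), 180 mm wide (y), 85 mm high, with the slotted black block on a foot plate on its left (+y) side, slot 60 mm from the box's side wall. Origin at the centre of the box's underside, x away from the robot. Its lid is hinged on the far rim and shut at the start.
- slot_mouth (a point): centre of the slot's mouth, in the top face (48 mm above the worktop) of a black block, 96 x 46 mm, at the left of the blue box. x runs along the slot, y across it (away from the box), z up. The slot, open only at the top, is 72 mm long, 14 mm wide, 18 mm deep, its long sides flared at 45 degrees in the upper 5 mm. The stone standing home has its centre 2 mm above this point, 22 mm of it proud.
- lid_bar (a point): middle of the round steel bar along the lid's front edge by which it is lifted: 12 mm thick, 125 mm of it free between two flat arms. y runs along the bar; it turns with the lid. When shut it is 91 mm above the worktop, on the robot's side of the box, 42 mm out from the lid's edge, open below; 209 mm from the hinge line. It can be pinched from above and may turn in the fingers.
- lid_hinge (a point): middle of the lid's hinge line, along the far upper rim of the box, 87 mm above the worktop; fixed to the box. x points from the bar's side toward the hinge, square to the hinge line (away from the robot), y along the hinge line.
- kit_lid (a joint): opening angle of the lid in rad: 0 shut, growing as the bar rises and swings away from the robot, 1.5 at the stop. Its weight and a torsion spring balance at 0.90: below that it falls shut by itself, above it swings wide open by itself. At the bar it takes about 1.5 N to lift it from shut, under 0.5 N within 0.1 rad of the balance point.
- acid_bottle_1: brown dropper bottle with black cap, 30 mm across, 82 mm tall, standing on the worktop; origin at the centre of its underside. To be left alone.
- acid_bottle_2: a second such bottle, same size; origin at the centre of its underside. To be left alone.
- loupe: folding loupe with black case, 28 x 60 x 19 mm; origin at the centre of its underside. To be left alone.

How it is judged:
By the outcome, as a careful person would: the job done as asked, in the order asked, and still so for the second after the job is handed in, while the arm keeps its last pose, push and grip.
It also fails if it takes over 64 s, if anything falls off the work surface, if the arm or the gripper's body presses on something with over 40 N, if the wrist force passes 120 N, or if a joint passes its speed limit or range.

## Working session

There is one attempt and no reset: what is moved stays moved. The work goes in short steps, Python scripts to look and compute and a shell command to move; the robot and the scene stay as the last step left them, time stands still between calls to the robot, and variables do not carry over. Pictures are saved under pics/ and viewed, at most 10 in all, crops included, and the job is handed in when it is done.

```bash
ls; mkdir -p pics; python3 - <<'E'
from rig import *
import cv2
s=observe();print(s)
for n in("scene","top","wrist"):
    c=read_camera(n);cv2.imwrite(f"pics/{n}0.png",c["color"]);print(n,c["intrinsics"],c["extrinsics"],[k for k in c])
E
```

```text
pics
{'t': 0.0, 'joints': array([ 1.19550302e+00,  2.07460873e-01,  1.54297923e+00,  1.89204320e-05,
        1.39349473e+00, -1.50525009e-01]), 'qd': array([-0.000838  ,  0.00099379, -0.0017966 , -0.00058531,  0.00063776,
       -0.00212129]), 'tau': array([ 2.93228932e-04, -3.83024848e+01, -2.91602808e+01, -1.74614634e-04,
        1.02207880e-02, -1.28526557e-05]), 'ee_pos': array([0.12795475, 0.55996783, 0.30269037]), 'orientation': array([ 1.12149320e-01,  9.93690675e-01, -1.12842530e-03, -3.13344495e-04]), 'force': array([0.26523596, 0.26164313, 0.05302418]), 'moment': array([-0.00047884,  0.00053784, -0.00818505]), 'grasp_force': 0.0, 'finger_gap': 0.08515859884302755}
scene [[456.08518747   0.         319.63052362]
 [  0.         456.08518747 246.41311492]
 [  0.           0.           1.        ]] [[ 0.70090531  0.29989465 -0.64714368 -0.26963844]
 [-0.71324975  0.29144518 -0.63744373 -0.86877645]
 [-0.00255906  0.90836276  0.41817526  0.63390844]
 [ 0.          0.          0.          1.        ]] ['color', 'intrinsics', 'extrinsics']
top [[484.29364673   0.         312.41151232]
 [  0.         484.29364673 238.08734909]
 [  0.           0.           1.        ]] [[ 2.22789258e-03  9.89900717e-01 -1.41744867e-01  3.79137580e-01]
 [-9.99997146e-01  2.32769886e-03  5.38323176e-04 -3.64098212e-02]
 [ 8.62825862e-04  1.41743263e-01  9.89903078e-01  1.24856104e+00]
 [ 0.00000000e+00  0.00000000e+00  0.00000000e+00  1.00000000e+00]] ['color', 'intrinsics', 'extrinsics']
wrist [[371.64829954   0.         319.19135761]
 [  0.         371.64829954 233.88477957]
 [  0.           0.           1.        ]] [[ 0.22249405 -0.93597831 -0.27283877  0.05920483]
 [ 0.97493114  0.21291946  0.06461098  0.57618715]
 [-0.00238179 -0.28037458  0.95988771  0.37299041]
 [ 0.          0.          0.          1.        ]] ['color', 'intrinsics', 'extrinsics']
```

View pics/top0.png

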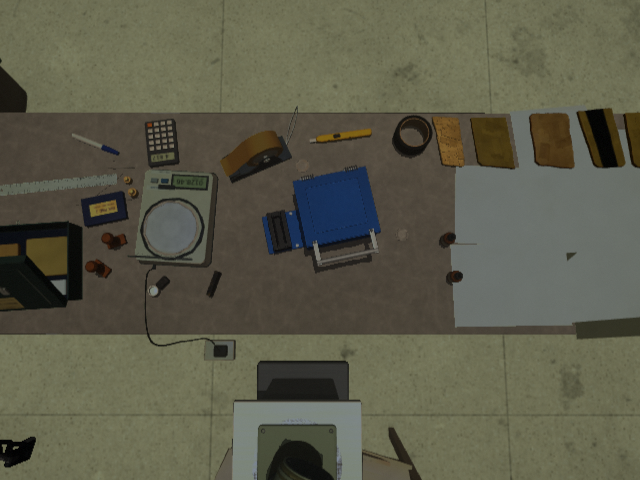

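View pics/scene0.png

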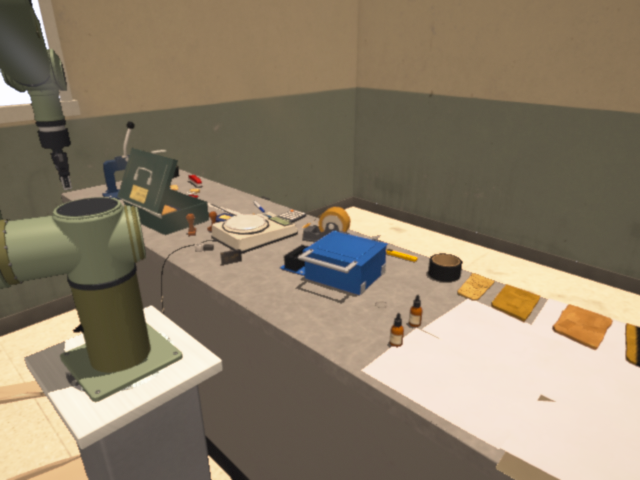

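The top view shows the stone at about (214,284), the loupe at (160,285), the slot block at (279,231), the box at (337,207) and the bar from (318,265) to (378,248). The bottles are at (447,240) and (455,277).

```bash
cat > h.py <<'E'
import numpy as np, cv2
from rig import *
def ray(c,u,v):
    K,E=c["intrinsics"],c["extrinsics"]
    d=np.array([(u-K[0,2])/K[0,0],-(v-K[1,2])/K[1,1],-1.])
    return E[:3,3],E[:3,:3]@d
def wray(c,u,v):
    K,E=c["intrinsics"],c["extrinsics"]
    a=np.array([u-K[0,2],v-K[1,2]])/K[0,0];t=np.linalg.norm(a)
    d=np.array([np.sin(t)*a[0]/t,-np.sin(t)*a[1]/t,-np.cos(t)])
    return E[:3,3],E[:3,:3]@d
def onz(r,z): o,d=r; return o+d*(z-o[2])/d[2]
def proj(c,p,fish=False):
    K,E=c["intrinsics"],c["extrinsics"]; q=E[:3,:3].T@(np.asarray(p)-E[:3,3]); x,y,z=q[0],-q[1],-q[2]
    if fish:
        r=np.hypot(x,y); th=np.arctan2(r,z); return K[0,0]*th*x/r+K[0,2],K[0,0]*th*y/r+K[1,2]
    return K[0,0]*x/z+K[0,2],K[1,1]*y/z+K[1,2]
E
python3 - <<'E'
from h import *
c=read_camera("top");im=c["color"]
a=cv2.resize(im[150:310,190:390],None,fx=4,fy=4,interpolation=cv2.INTER_CUBIC)
cv2.imwrite("pics/topcrop.png",cv2.convertScaleAbs(a,alpha=1.8))
g=im.max(2)
# stone: dark blob
roi=np.zeros_like(g);roi[265:300,203:225]=1
m=((g<45)&(roi>0)).astype(np.uint8)
cs,_=cv2.findContours(m,0,2);k=max(cs,key=cv2.contourArea);r=cv2.minAreaRect(k);print("stone",r,cv2.contourArea(k))
print([onz(ray(c,*p),0.04).round(4) for p in cv2.boxPoints(r)],onz(ray(c,*r[0]),.04))
hsv=cv2.cvtColor(im,40);m=((hsv[...,0]>100)&(hsv[...,0]<125)&(hsv[...,1]>150)&(hsv[...,2]>60)).astype(np.uint8);m[:,:290]=0;m[:160]=0;m[260:]=0;m[:,390:]=0
cs,_=cv2.findContours(m,0,2);k=max(cs,key=cv2.contourArea);r=cv2.minAreaRect(k);print("box",r)
print([onz(ray(c,*p),0.087).round(4) for p in cv2.boxPoints(r)])
E
```

```text
stone ((213.3682861328125, 283.7146301269531), (7.605517864227295, 26.569927215576172), 20.22486114501953) 162.5
[array([0.4094, 0.2284, 0.04  ]), array([0.4713, 0.2075, 0.04  ]), array([0.4648, 0.1895, 0.04  ]), array([0.403 , 0.2105, 0.04  ])] [0.4369821  0.20899483 0.04      ]
box ((336.260986328125, 206.5511932373047), (67.25882720947266, 75.15109252929688), 77.90524291992188)
[array([0.6861, 0.0124, 0.087 ]), array([ 0.7266, -0.1692,  0.087 ]), array([ 0.5619, -0.2012,  0.087 ]), array([ 0.5229, -0.023 ,  0.087 ])]
```

View pics/topcrop.png

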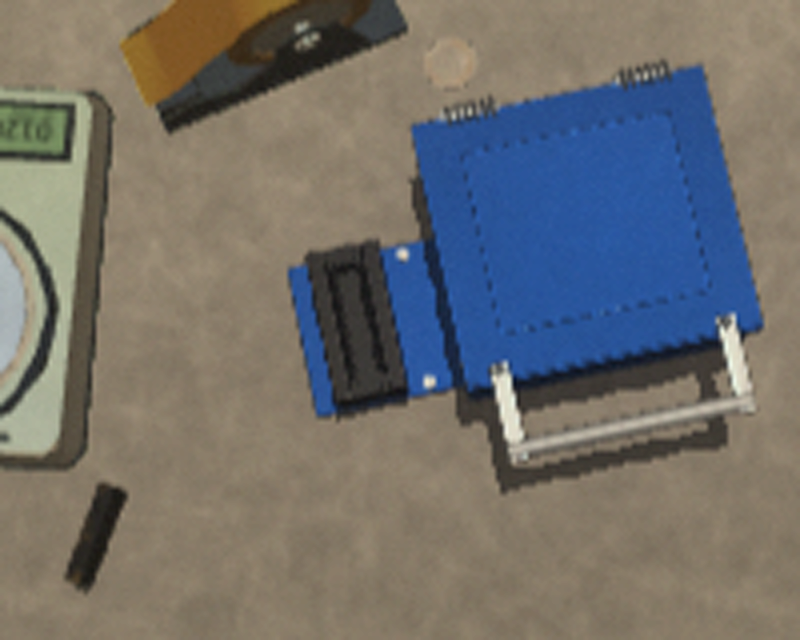

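View pics/wrist0.png

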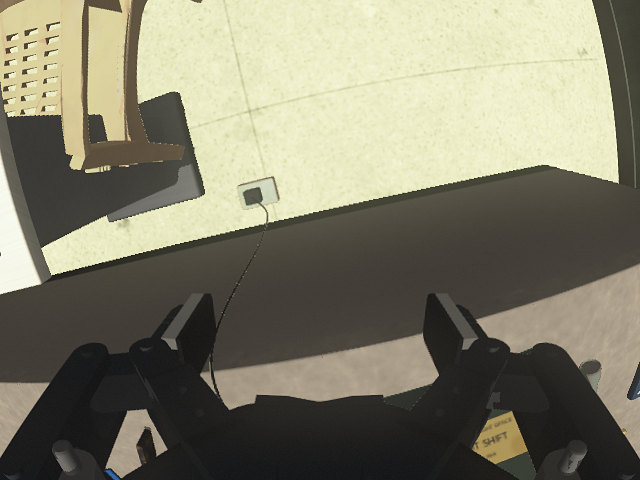

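The crop shows the slot running from crop (345,265) to (370,380). The bar runs from (518,448) to (748,403), and the box is yawed about 12°. The wrist view shows the fingers framing the middle at rows 290–350. I'll move over the stone and look again.

```bash
python3 -m inch '{"offset":[[-3.2,-2.3,0],[-6.4,-4.6,0],[-9.6,-6.9,0],[-12.8,-9.2,0],[-16,-11.5,0]],"roll":[0,0,0,0,0]}' && python3 -m inch '{"offset":[[-3.2,-2.3,0],[-6.4,-4.6,0],[-9.6,-6.9,0],[-12.8,-9.2,0],[-16,-11.5,0]],"roll":[0,0,0,0,0]}' && python3 -m inch '{"offset":[[-2,-1.4,0],[-4,-2.8,0],[-6,-4.3,0],[-6,-4.3,0],[-6,-4.3,0]],"roll":[3,6,6,6,6]}'
python3 - <<'E'
from h import *
print(onz(ray(read_camera("top"),279.1,230.1),.048))
c=read_camera("wrist");im=c["color"];cv2.imwrite("pics/wrist1.png",im)
s=observe();print(s["t"],s["ee_pos"],s["orientation"])
for p in [(.437,.209,.04),(.437,.209,0)]: print(proj(c,p,True))
E
```

```text
t: 0.62
ee_pos: [0.2591, 0.4113, 0.3037]
orientation: [0.112, 0.994, -0.0, -0.0]
force: [0.8, 0.0, 0.3]
finger_gap: 0.0859
grasp_force: 0.0
t: 1.03
ee_pos: [0.3896, 0.2633, 0.3039]
orientation: [0.112, 0.994, 0.0, 0.0]
force: [-0.0, 2.4, 1.5]
finger_gap: 0.0853
grasp_force: 0.0
t: 1.45
ee_pos: [0.4382, 0.2088, 0.3037]
orientation: [0.165, 0.986, 0.0, -0.0]
force: [-0.2, 0.7, 0.4]
finger_gap: 0.0851
grasp_force: 0.0
[0.57110322 0.046596   0.048     ]
1.55 [0.43726097 0.20996127 0.30360125] [ 1.63977864e-01  9.86463877e-01  3.38888416e-05 -5.27104028e-04]
(np.float64(318.14217460282543), np.float64(205.58553009422522))
(np.float64(318.26400338737943), np.float64(197.53990958424941))
```

View pics/wrist1.png

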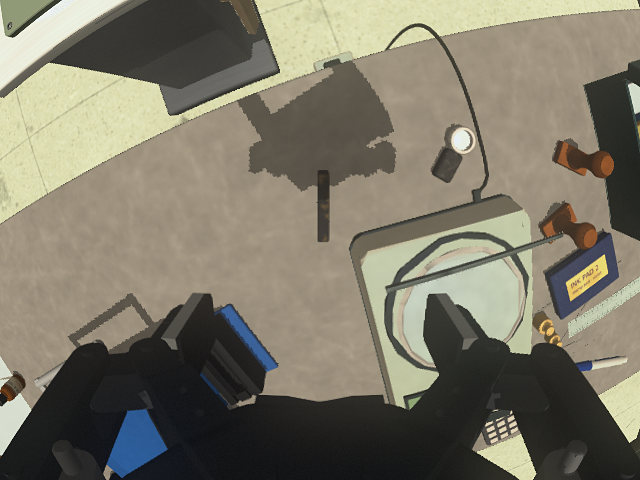

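The wrist view shows the stone's top from (323,171) to (323,241), upright. The scale's corner is at (352,245), so I'll half close the fingers before descending.

```bash
python3 - <<'E'
from h import *
from scipy.spatial.transform import Rotation as R
c=read_camera("wrist");im=c["color"];s=observe()
g=im.max(2);m=np.zeros_like(g);m[160:250,300:345]=(g[160:250,300:345]<50);m=m.astype(np.uint8)
cs,_=cv2.findContours(m,0,2);k=max(cs,key=cv2.contourArea);r=cv2.minAreaRect(k);print(r)
b=cv2.boxPoints(r);P=[onz(wray(c,*p),.04) for p in b];print(np.round(P,4))
ctr=np.mean(P,0);M=R.from_quat(s["orientation"]).as_matrix()
l=P[1]-P[0] if np.linalg.norm(P[1]-P[0])>np.linalg.norm(P[2]-P[1]) else P[2]-P[1]
print(ctr,np.degrees(np.arctan2(l[1],l[0])),"tool d cm",100*M.T@(ctr-s["ee_pos"]),"len dir in tool",M.T@l)
# row-wise
for v in range(165,248,6):
    u=np.where(m[v])[0]
    if len(u): print(v,u.min(),u.max())
E
```

```text
((322.5, 188.0), (9.0, 20.0), 0.0)
[[0.4299 0.2116 0.04  ]
 [0.4125 0.2176 0.04  ]
 [0.4151 0.2253 0.04  ]
 [0.4326 0.2194 0.04  ]]
[0.42251082 0.21847734 0.04      ] 161.11458005246763 tool d cm [ 1.6202886   0.30927375 26.36707918] len dir in tool [1.84386172e-02 1.90456088e-05 1.55361718e-05]
171 318 326
183 318 327
189 318 327
195 318 324
```

```bash
python3 - <<'E'
from h import *
from scipy.spatial.transform import Rotation as R
c=read_camera("wrist");im=c["color"];s=observe();M=R.from_quat(s["orientation"]).as_matrix()
g=im.max(2).astype(int)
for v in (176,190,205,220,235,240): print(v,g[v,310:336])
print(g[160:180,323],g[234:250,323])
for p in [(323,171),(323,241),(323,206)]:
    q=onz(wray(c,*p),.04);print(q,100*M.T@(q-s["ee_pos"]))
q=onz(wray(c,323,241),0.0);print(q)
print(proj(c,s["ee_pos"]+M@np.array([0,0,.26]),True))
E
```

```text
176 [89 89 87 86 88 88 74 59 61 65 65 66 62 61 57 54 54 53 59 78 88 89 88 89
 88 89]
190 [154 153 153 154 155 157 117  71  46  50  50  50  49  49  48  50  49  46
  83 130 153 150 150 149 152 153]
205 [157 159 157 156 156 160 118  73  62  68  77  82  83  79  74  77  81  77
 112 159 156 155 155 154 157 157]
220 [158 157 158 157 159 161 125  77  62  63  64  63  64  66  68  68  65  61
 109 160 157 156 155 155 156 155]
235 [155 155 158 157 159 163 124  81  63  65  67  66  68  71  79  72  67  69
 119 169 164 164 163 160 160 159]
240 [155 155 154 154 155 160 123  79  64  65  67  75  87  96  98  89  76  70
 116 165 160 161 160 159 160 161]
[90 88 88 88 87 86 86 86 86 87 75 48 42 43 45 51 61 61 56 57] [ 68  71  74  78  85  93  96  92 106 143 157 154 154 154 152 152]
[0.40774955 0.22416752 0.04      ] [ 3.19769487  0.35906774 26.37439014]
[0.47021242 0.20306781 0.04      ] [-3.39531988  0.37398255 26.37057379]
[0.43835286 0.21381889 0.04      ] [-0.03286653  0.36533882 26.37252021]
[0.48217898 0.19943235 0.        ]
(np.float64(319.01485117090573), np.float64(206.49735537488553))
```

```bash
python3 -m inch '{"offset":[[0,0.3,4],[0,0.3,8],[0,0.3,12],[0,0.3,14.5],[0,0.3,16]],"roll":[0,0,0,0,0]}' -0.1 && python3 -m inch '{"offset":[[0,0,2],[0,0,4],[0,0,4.8],[0,0,4.8],[0,0,4.8]],"roll":[0,0,0,0,0]}'
python3 - <<'E'
from h import *
c=read_camera("wrist");cv2.imwrite("pics/wrist2.png",c["color"]);s=observe();print(s["ee_pos"],s["force"])
E
```

```text
t: 2.07
ee_pos: [0.4354, 0.2128, 0.1401]
orientation: [0.163, 0.987, -0.001, -0.003]
force: [-0.6, -0.8, -0.5]
finger_gap: 0.0386
grasp_force: 0.0
t: 2.48
ee_pos: [0.4385, 0.2131, 0.096]
orientation: [0.163, 0.987, -0.0, -0.0]
force: [0.7, -0.2, 0.9]
finger_gap: 0.0384
grasp_force: 0.0
[0.43925071 0.2131714  0.0968048 ] [-0.09537812 -0.47757567  0.34952577]
```

View pics/wrist2.png

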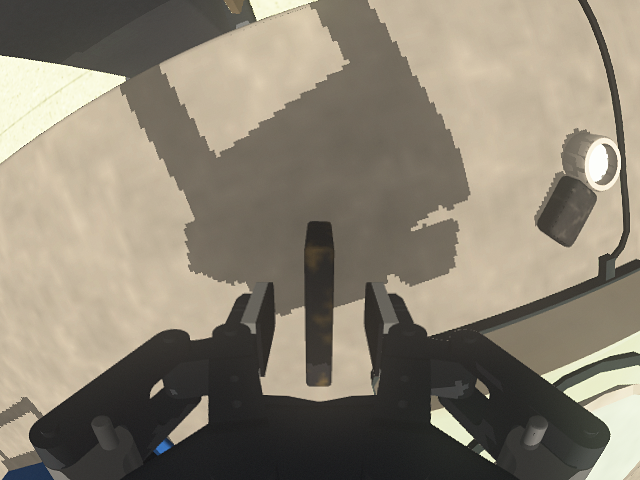

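The stone is centred between the pads: stone at columns 305–333, pads at 265 and 372. I'll lower 2 mm, close and lift.

```bash
python3 -m inch '{"offset":[[0,0,0.2],[0,0,0.2],[0,0,0.2],[0,0,0.2],[0,0,0.2]],"roll":[0,0,0,0,0]}' -1 && python3 -m inch '{"offset":[[0,0,0],[0,0,0],[0,0,0],[0,0,0],[0,0,0]],"roll":[0,0,0,0,0]}' && python3 -m inch '{"offset":[[0,0,-2],[0,0,-5],[0,0,-9],[0,0,-13],[0,0,-15]],"roll":[0,0,0,0,0]}'
python3 - <<'E'
from h import *
from scipy.spatial.transform import Rotation as R
s=observe();M=R.from_quat(s["orientation"]).as_matrix();t=np.array([.571,.0466,s["ee_pos"][2]])
print(s["ee_pos"],100*M.T@(t-s["ee_pos"]),M.round(3))
# view pose: 10 cm back along slot
t2=t-.0*np.array([.977,.212,0]);print(np.degrees(np.arctan2(M[1,1],M[0,1])))
E
```

```text
t: 2.95
ee_pos: [0.4397, 0.2128, 0.0951]
orientation: [0.164, 0.986, 0.001, 0.001]
force: [-0.7, 0.1, 5.7]
finger_gap: 0.0094
grasp_force: 60.4
t: 3.37
ee_pos: [0.4397, 0.2128, 0.0951]
orientation: [0.164, 0.986, 0.001, 0.001]
force: [-0.6, -1.1, 6.0]
finger_gap: 0.0098
grasp_force: 60.4
t: 3.78
ee_pos: [0.4404, 0.213, 0.2487]
orientation: [0.164, 0.986, 0.002, 0.003]
force: [2.2, 1.0, -0.4]
finger_gap: 0.0094
grasp_force: 59.6
[0.44044593 0.21298838 0.24869616] [-17.73760897 -11.51818138   0.05740375] [[-0.946  0.324  0.007]
 [ 0.324  0.946  0.002]
 [-0.006  0.004 -1.   ]]
71.11739936402873
```

```bash
python3 -m inch '{"offset":[[-3.9,-1.3,0],[-7.8,-2.6,-1],[-11.7,-3.9,-2],[-15.6,-5.2,-3],[-19.5,-6.5,-3]],"roll":[-6,-12,-18,-24,-31]}' && python3 -m inch '{"offset":[[-2,0,0],[-4,1,0],[-4,1,0],[-4,1,0],[-4,1,0]],"roll":[0,0,0,0,0]}'
python3 - <<'E'
from h import *
c=read_camera("wrist");im=c["color"];cv2.imwrite("pics/wrist3.png",im);s=observe();print(s["ee_pos"],s["orientation"])
for x in (-.036,0,.036):
  for y in (-.007,0,.007):
    p=np.array([.571+.977*x-.212*y,.0466+.212*x+.977*y,.048]);print(x,y,np.round(proj(c,p,True),1))
E
```

```text
t: 4.2
ee_pos: [0.6031, 0.0875, 0.276]
orientation: [-0.108, 0.994, -0.0, 0.002]
force: [0.3, 0.6, 0.2]
finger_gap: 0.0093
grasp_force: 59.6
t: 4.62
ee_pos: [0.6373, 0.1069, 0.2729]
orientation: [-0.106, 0.994, -0.0, -0.001]
force: [-1.2, -0.5, -0.6]
finger_gap: 0.0096
grasp_force: 59.6
[0.63718579 0.1068814  0.27323188] [-1.05715760e-01  9.94395947e-01 -6.22750782e-05 -9.34820887e-04]
-0.036 -0.007 [253.2  76.8]
-0.036 0 [261.9  76.4]
-0.036 0.007 [270.7  76.1]
0 -0.007 [253.5 121.3]
0 0 [262.2 121. ]
0 0.007 [271.  120.7]
0.036 -0.007 [254.5 166. ]
0.036 0 [263.1 165.8]
0.036 0.007 [271.8 165.7]
```

View pics/wrist3.png

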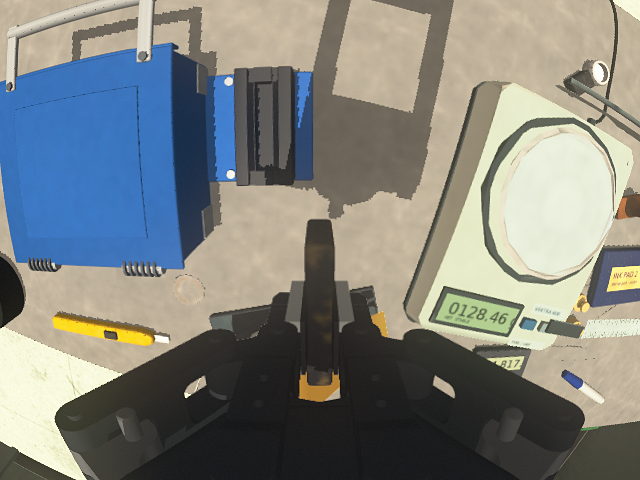

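The wrist view shows the slot at about (257–275, 80–170) and the block top at about (235–293, 67–185). The stone is held straight at columns 304–334. I'll zoom to get the slot's edges.

```bash
python3 - <<'E'
from h import *
im=cv2.imread("pics/wrist3.png")
a=cv2.resize(im[55:195,215:325],None,fx=4.2,fy=4.2,interpolation=cv2.INTER_CUBIC)
b=cv2.resize(im[205:400,280:360],None,fx=3,fy=3)
W=np.zeros((590,a.shape[1]+b.shape[1],3),np.uint8);W[:a.shape[0],:a.shape[1]]=cv2.convertScaleAbs(a,alpha=1.8);W[:b.shape[0],a.shape[1]:]=cv2.convertScaleAbs(b,alpha=1.8)
cv2.imwrite("pics/slotcrop.png",W)
E
```

```text
(no output)
```

View pics/slotcrop.png

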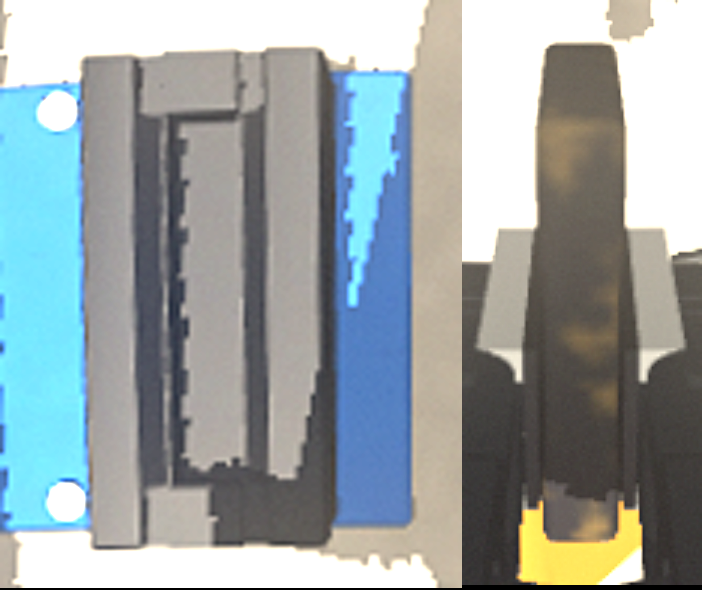

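```bash
python3 - <<'E'
from h import *
from scipy.spatial.transform import Rotation as R
c=read_camera("wrist");s=observe();M=R.from_quat(s["orientation"]).as_matrix();T=s["ee_pos"];print(T)
q=lambda p,z:100*M.T@(onz(wray(c,*p),z)-T)
zt=T[2]-.055
for p in [(320.3,244.3),(320.3,385)]: print("stone top ends",q(p,zt))
print("stone bottom near",q((320.9,220),zt-.04))
f=lambda x,y:(215+x/4.2-.4,55+y/4.2-.4)
for p in [(137,112),(265,107),(146,487),(268,485),(204,299)]: print("slot",q(f(*p),.048))
E
```

```text
[0.63718393 0.10689018 0.27349175]
stone top ends [3.02952152 0.03468066 5.50423812]
stone top ends [-3.25811929  0.04544295  5.49545221]
stone bottom near [2.90751857 0.07321471 9.50407108]
slot [10.97396968 -5.68843977 22.56460089]
slot [10.97022007 -3.25752813 22.56456579]
slot [ 3.7487838  -5.63179376 22.55450438]
slot [ 3.74835889 -3.26654446 22.55447473]
slot [ 7.32663043 -4.43298839 22.55948901]
```

```bash
python3 -m inch '{"offset":[[3.2,-2,0],[6,-3.7,0],[7.4,-4.5,0],[7.4,-4.5,0],[7.4,-4.5,3]],"roll":[0,0,0,0,0]}' && python3 -m inch '{"offset":[[0,0,3],[0,0,6],[0,0,8.5],[0,0,8.5],[0,0,8.5]],"roll":[0,0,0,0,0]}'
python3 - <<'E'
from h import *
from scipy.spatial.transform import Rotation as R
c=read_camera("wrist");s=observe();M=R.from_quat(s["orientation"]).as_matrix();T=s["ee_pos"]
print(T,s["orientation"]);t=np.array([.5746+.0009*0,.0478,.148]);print("slot in tool cm",100*M.T@(t-T))
im=c["color"];cv2.imwrite("pics/wrist4.png",im)
a=cv2.resize(im[180:420,220:420],None,fx=2.4,fy=2.4);cv2.imwrite("pics/pre.png",cv2.convertScaleAbs(a,alpha=2.2))
E
```

```text
t: 5.13
ee_pos: [0.5786, 0.0467, 0.251]
orientation: [-0.105, 0.994, -0.001, 0.008]
force: [2.2, -0.2, 0.5]
finger_gap: 0.0096
grasp_force: 59.6
t: 5.55
ee_pos: [0.5742, 0.0479, 0.1577]
orientation: [-0.106, 0.994, 0.0, -0.002]
force: [0.5, -0.2, -0.0]
finger_gap: 0.0096
grasp_force: 59.6
[0.57579937 0.0476916  0.15972619] [-1.05751614e-01  9.94392444e-01 -3.65222698e-05  5.12258028e-04]
slot in tool cm [0.11615997 0.0360342  1.17249602]
```

View pics/pre.png

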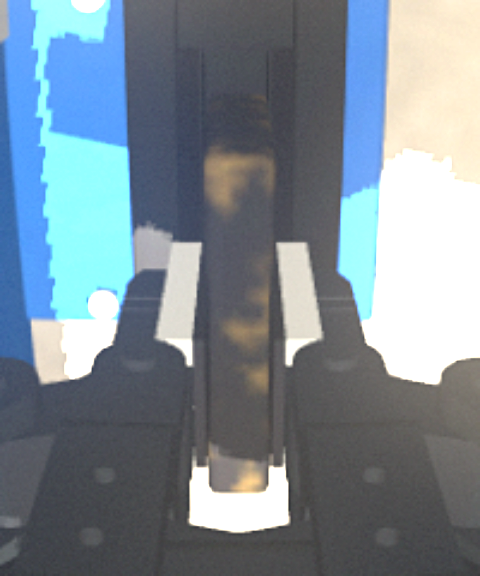

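The stone (columns 205–272) is centred in the slot flare (180–292), so I'll insert slowly.

```bash
python3 -m inch '{"offset":[[0.1,0,0.6],[0.1,0,1.0],[0.1,0,1.4],[0.1,0,1.6],[0.1,0,1.8]],"roll":[0,0,0,0,0]}' && python3 -m inch '{"offset":[[0,0,0.3],[0,0,0.5],[0,0,0.7],[0,0,0.8],[0,0,0.8]],"roll":[0,0,0,0,0]}'
```

```text
t: 6.02
ee_pos: [0.5745, 0.0472, 0.141]
orientation: [-0.106, 0.994, -0.0, 0.0]
force: [0.2, -0.2, -0.2]
finger_gap: 0.0097
grasp_force: 59.6
t: 6.43
ee_pos: [0.5741, 0.0472, 0.1325]
orientation: [-0.106, 0.994, 0.0, -0.0]
force: [0.3, 0.2, -0.4]
finger_gap: 0.0093
grasp_force: 59.6
```

```bash
python3 -m inch '{"offset":[[0,0,0.2],[0,0,0.4],[0,0,0.55],[0,0,0.6],[0,0,0.6]],"roll":[0,0,0,0,0]}' && python3 -m inch '{"offset":[[0,0,0.1],[0,0,0.15],[0,0,0.2],[0,0,0.2],[0,0,0.2]],"roll":[0,0,0,0,0]}'
```

```text
t: 6.85
ee_pos: [0.5741, 0.0472, 0.1266]
orientation: [-0.106, 0.994, 0.0, -0.0]
force: [0.9, 0.3, 0.5]
finger_gap: 0.0092
grasp_force: 59.6
t: 7.27
ee_pos: [0.5743, 0.0471, 0.1252]
orientation: [-0.106, 0.994, -0.0, 0.0]
force: [-2.0, 0.3, 1.1]
finger_gap: 0.0096
grasp_force: 60.0
```

```bash
python3 -m inch '{"offset":[[0,0,0.05],[0,0,0.1],[0,0,0.1]],"roll":[0,0,0]}' && python3 -m inch '{"offset":[[0,0,0],[0,0,0],[0,0,0],[0,0,0],[0,0,0]],"roll":[0,0,0,0,0]}' -0.4 && python3 -m inch '{"offset":[[0,0,-1],[0,0,-3],[0,0,-6],[0,0,-10],[0,0,-14]],"roll":[0,0,0,0,0]}' && python3 -m inch '{"offset":[[-3,0,0],[-6,0,0],[-7,0,0],[-7,0,0],[-7,0,0]],"roll":[0,0,0,0,0]}'
python3 - <<'E'
from h import *
c=read_camera("wrist");im=c["color"];cv2.imwrite("pics/wrist5.png",im);s=observe();print(s["ee_pos"],s["orientation"])
E
```

```text
t: 7.52
ee_pos: [0.5744, 0.0471, 0.1251]
orientation: [-0.106, 0.994, -0.0, -0.0]
force: [-4.6, -0.7, 8.3]
finger_gap: 0.0093
grasp_force: 60.8
t: 7.93
ee_pos: [0.5742, 0.0472, 0.1236]
orientation: [-0.106, 0.994, 0.0, -0.0]
force: [0.6, -0.8, 0.0]
finger_gap: 0.0256
grasp_force: 0.0
t: 8.35
ee_pos: [0.5734, 0.0472, 0.2649]
orientation: [-0.106, 0.994, 0.0, -0.001]
force: [1.4, 0.4, 0.5]
finger_gap: 0.0256
grasp_force: 0.0
t: 8.77
ee_pos: [0.6427, 0.0619, 0.264]
orientation: [-0.106, 0.994, -0.0, -0.0]
force: [-0.4, -0.2, -0.3]
finger_gap: 0.0257
grasp_force: 0.0
[0.64204889 0.06183996 0.26365762] [-1.05630189e-01  9.94405205e-01  4.13399050e-05 -7.40831500e-04]
```

View pics/wrist5.png

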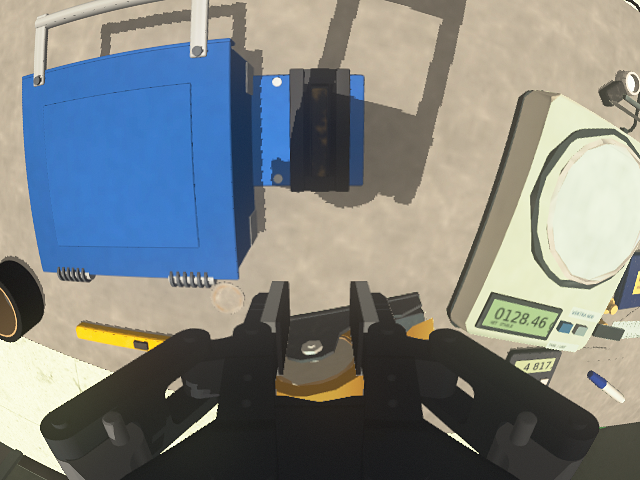

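The stone stands in the slot at (320,130), flush in its length and fitted across. Next I'll work out the move to the lid bar.

```bash
python3 - <<'E'
from h import *
from scipy.spatial.transform import Rotation as R
c=read_camera("top");s=observe();M=R.from_quat(s["orientation"]).as_matrix();T=s["ee_pos"]
a,b=[onz(ray(c,190+x/4-.4,150+y/4-.4),.095) for x,y in[(518,448),(748,403)]]
m=(a+b)/2;print("bar",a,b,m,np.degrees(np.arctan2(*(b-a)[:2])));d=m-T;print("tool cm",100*M.T@d,"joints",s["joints"])
xb=np.array([.9774,.2113,0]);print("slot->bar in box frame",xb@(m-[.5742,.0472,0]),np.array([-.2113,.9774,0])@(m-[.5742,.0472,0]))
E
```

```text
bar [ 0.4875942  -0.05314675  0.095     ] [ 0.51497514 -0.19101568  0.095     ] [ 0.50128467 -0.12208121  0.095     ] 168.76714948161256
tool cm [ 17.5698652  -15.03222301  16.88009645] joints [-3.80819015e-02  3.84998921e-01  1.39846477e+00 -1.12252631e-04
  1.35974992e+00 -1.82035640e+00]
slot->bar in box frame -0.1070365634999122 -0.15004845035553419
```

```bash
python3 -m inch '{"offset":[[2.9,-2.5,0],[5.8,-5,0],[8.7,-7.5,0],[11.6,-10,0],[14.6,-12.5,0]],"roll":[7,14,21,28,35]}' 0 && python3 -m inch '{"offset":[[0,0,0],[0,0,0],[0,0,0],[0,0,0],[0,0,0]],"roll":[7,14,21,28,35]}' && python3 -m inch '{"offset":[[0,0,0],[0,0,0],[0,0,0],[0,0,0],[0,0,0]],"roll":[7,14,20,20,20]}'
python3 - <<'E'
from h import *
from scipy.spatial.transform import Rotation as R
c=read_camera("wrist");im=c["color"];cv2.imwrite("pics/wrist6.png",im);s=observe();M=R.from_quat(s["orientation"]).as_matrix();T=s["ee_pos"];print(T,M.round(3),s["joints"])
m=np.array([.5013,-.1221,.091]);print(100*M.T@(m-T))
y=np.array([-.2113,.9774,0]);x=np.array([.9774,.2113,0])
for k in(-.06,0,.06):print(proj(c,m+k*y,True))
E
```

```text
t: 9.28
ee_pos: [0.524, -0.0918, 0.2637]
orientation: [0.201, 0.98, -0.0, -0.0]
force: [1.2, -0.0, 0.3]
finger_gap: 0.0424
grasp_force: 0.0
t: 9.7
ee_pos: [0.525, -0.0911, 0.2638]
orientation: [0.487, 0.873, -0.0, -0.0]
force: [0.1, 0.9, -0.5]
finger_gap: 0.0423
grasp_force: 0.0
t: 10.12
ee_pos: [0.5254, -0.0909, 0.2638]
orientation: [0.628, 0.779, -0.0, -0.0]
force: [0.4, 0.1, -0.9]
finger_gap: 0.0428
grasp_force: 0.0
[ 0.52560367 -0.09090068  0.26386943] [[-0.212  0.977 -0.   ]
 [ 0.977  0.212  0.   ]
 [ 0.    -0.    -1.   ]] [-3.33562285e-01  1.55699761e-01  1.68723770e+00 -8.40030108e-06
  1.29899260e+00 -5.47451413e-01]
[-2.53587301 -3.03218165 17.28740252]
(np.float64(279.0192948106588), np.float64(340.5129047770979))
(np.float64(275.491224731706), np.float64(268.6548262665616))
(np.float64(272.78083125190597), np.float64(184.03270502198444))
```

View pics/wrist6.png

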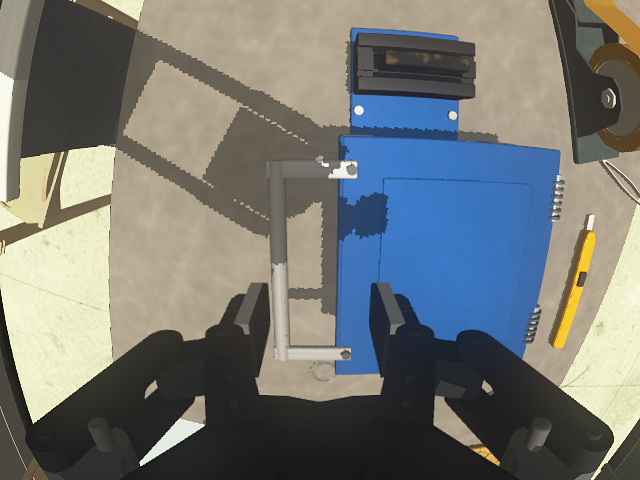

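The bar runs from (277,170) to (281,353). Its centre column at row 268 is about 279.5, which is 3 mm further in x than the top estimate. I'll move over it and descend.

```bash
python3 - <<'E'
from h import *
from scipy.spatial.transform import Rotation as R
c=read_camera("wrist");im=c["color"].astype(int);s=observe();M=R.from_quat(s["orientation"]).as_matrix();T=s["ee_pos"]
for v in (225,240,285,300,315):
    g=im[v,258:305].max(1);sat=im[v,258:305].max(1)-im[v,258:305].min(1);e=np.abs(np.diff(g));i=np.argsort(e)[-4:];print(v,sorted(i+258.5),e[i])
for p in[(278.5,230),(279.5,268),(280.5,300)]:print(100*M.T@(onz(wray(c,*p),.091)-T))
E
```

```text
225 [np.float64(283.5), np.float64(284.5), np.float64(285.5), np.float64(286.5)] [ 7 12 29 58]
240 [np.float64(268.5), np.float64(269.5), np.float64(285.5), np.float64(286.5)] [27 32 46 50]
285 [np.float64(261.5), np.float64(267.5), np.float64(268.5), np.float64(270.5)] [27 52 55 57]
300 [np.float64(268.5), np.float64(269.5), np.float64(271.5), np.float64(288.5)] [35 39 44 88]
315 [np.float64(269.5), np.float64(270.5), np.float64(271.5), np.float64(288.5)] [ 27  29  42 111]
[ 0.29643104 -2.71939308 17.28644251]
[-2.48557549 -2.73992743 17.28611371]
[-5.00665123 -2.76309796 17.285817  ]
```

```bash
python3 -m inch '{"offset":[[-2.5,-2.8,0],[-2.5,-2.8,2],[-2.5,-2.8,5],[-2.5,-2.8,6],[-2.5,-2.8,6]],"roll":[0,0,0,0,0]}' -0.3
python3 - <<'E'
from h import *
from scipy.spatial.transform import Rotation as R
c=read_camera("wrist");im=c["color"];s=observe();M=R.from_quat(s["orientation"]).as_matrix();T=s["ee_pos"];print(T,s["finger_gap"])
cv2.imwrite("pics/wrist7.png",im[150:450,170:470])
print(proj(c,T+M@[0,0,T[2]-.091],True))
E
```

```text
t: 10.63
ee_pos: [0.5016, -0.1204, 0.2006]
orientation: [0.628, 0.778, -0.001, -0.004]
force: [-0.5, 1.0, -0.7]
finger_gap: 0.0296
grasp_force: 0.0
[ 0.50299696 -0.12076366  0.20248895] 0.03016867456680453
(np.float64(320.84969103388266), np.float64(270.0185870542803))
```

View pics/wrist7.png

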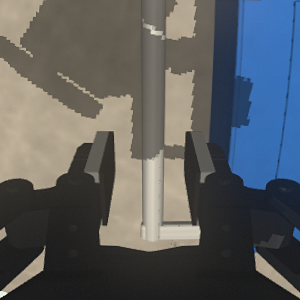

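The bar (crop column 152) lies midway between the pads (108 and 195). I'll descend and pinch it.

```bash
python3 -m inch '{"offset":[[0,0,2],[0,0,4],[0,0,5.3],[0,0,5.3],[0,0,5.3]],"roll":[0,0,0,0,0]}' && python3 -m inch '{"offset":[[0,0,0],[0,0,0],[0,0,0],[0,0,0],[0,0,0]],"roll":[0,0,0,0,0]}' -1
python3 -c "
from rig import *
s=observe();print(s['ee_pos'],s['orientation'],s['force'],s['moment'])"
```

```text
t: 11.1
ee_pos: [0.5048, -0.1213, 0.1517]
orientation: [0.628, 0.778, 0.0, 0.0]
force: [0.5, -0.2, -0.2]
finger_gap: 0.0297
grasp_force: 0.0
t: 11.52
ee_pos: [0.5033, -0.1222, 0.1525]
orientation: [0.628, 0.778, -0.002, -0.0]
force: [-6.3, -2.2, 4.7]
finger_gap: 0.0098
grasp_force: 58.5
[ 0.50328809 -0.12215398  0.15251519] [ 6.28087975e-01  7.78140632e-01 -1.59382357e-03 -3.36890604e-04] [-6.32825165 -2.23527658  4.70793214] [-0.34216778  1.086431    0.03174954]
```

```bash
python3 -m inch '{"offset":[[0,0.01,-0.42],[0,0.03,-0.83],[0,0.06,-1.25],[0,0.1,-1.67],[0,0.14,-2.08]],"roll":[0,0,0,0,0]}' && python3 -m inch '{"offset":[[0,0.05,-0.41],[0,0.11,-0.83],[0,0.19,-1.24],[0,0.27,-1.65],[0,0.35,-2.06]],"roll":[0,0,0,0,0]}'
python3 -c "
from rig import *
s=observe();print(s['ee_pos'],s['orientation'],s['force'],s['moment'],s['grasp_force'])"
```

```text
t: 11.93
ee_pos: [0.5044, -0.1219, 0.1721]
orientation: [0.628, 0.778, -0.002, -0.001]
force: [-2.9, -3.8, -2.8]
finger_gap: 0.0096
grasp_force: 58.3
t: 12.35
ee_pos: [0.5076, -0.1212, 0.1926]
orientation: [0.628, 0.778, -0.002, -0.001]
force: [-5.5, -4.4, -1.5]
finger_gap: 0.0094
grasp_force: 58.6
[ 0.50760748 -0.12122571  0.19264197] [ 6.28277139e-01  7.77986691e-01 -2.00311847e-03 -7.29996766e-04] [-5.46531622 -4.42270006 -1.49397666] [-0.81451095  1.03288232  0.01113458] 58.584144115448
```

```bash
python3 -m inch '{"offset":[[0,0.09,-0.4],[0,0.19,-0.8],[0,0.31,-1.21],[0,0.43,-1.61],[0,0.56,-2.01]],"roll":[0,0,0,0,0]}' && python3 -m inch '{"offset":[[0,0.13,-0.39],[0,0.28,-0.78],[0,0.43,-1.17],[0,0.59,-1.56],[0,0.75,-1.95]],"roll":[0,0,0,0,0]}' && python3 -m inch '{"offset":[[0,0.17,-0.37],[0,0.36,-0.75],[0,0.55,-1.12],[0,0.74,-1.49],[0,0.95,-1.86]],"roll":[0,0,0,0,0]}'
```

```text
t: 12.77
ee_pos: [0.5127, -0.1201, 0.2128]
orientation: [0.628, 0.778, -0.003, -0.001]
force: [-6.7, -4.2, -0.1]
finger_gap: 0.0092
grasp_force: 58.6
t: 13.18
ee_pos: [0.5196, -0.1187, 0.2324]
orientation: [0.628, 0.778, -0.003, -0.002]
force: [-7.9, -5.5, 0.5]
finger_gap: 0.0093
grasp_force: 58.5
t: 13.6
ee_pos: [0.5283, -0.1168, 0.2511]
orientation: [0.628, 0.778, -0.004, -0.002]
force: [-10.1, -5.7, 2.7]
finger_gap: 0.0098
grasp_force: 58.6
```

```bash
python3 - <<'E'
from h import *
s=observe();print(s['ee_pos'],s['force'],s['moment'])
c=read_camera("wrist");cv2.imwrite("pics/w8.png",c["color"]);c=read_camera("scene");cv2.imwrite("pics/s8.png",c["color"])
E
```

```text
[ 0.52826714 -0.11679329  0.25112577] [-10.0860133   -5.69114134   2.66944911] [-0.94870526  2.09014754  0.02563148]
```

```bash
python3 -m inch '{"offset":[[0,0.15,-0.39],[0,0.33,-0.77],[0,0.52,-1.14],[0,0.73,-1.5],[0,0.95,-1.86]],"roll":[0,0,0,0,0]}' && python3 -m inch '{"offset":[[0,0.24,-0.34],[0,0.5,-0.67],[0,0.76,-1.0],[0,1.03,-1.32],[0,1.3,-1.64]],"roll":[0,0,0,0,0]}'
python3 - <<'E'
from h import *
s=observe();print(s['ee_pos'],s['force'],s['moment'])
E
```

```text
t: 14.12
ee_pos: [0.5389, -0.1145, 0.27]
orientation: [0.628, 0.778, -0.002, -0.001]
force: [-5.8, -3.9, -0.5]
finger_gap: 0.0094
grasp_force: 58.4
t: 14.53
ee_pos: [0.5511, -0.1119, 0.2869]
orientation: [0.628, 0.778, -0.003, -0.001]
force: [-10.3, -3.1, 5.1]
finger_gap: 0.0094
grasp_force: 58.7
[ 0.5510604  -0.11187878  0.28688378] [-10.31138193  -3.07894544   5.06920186] [-0.64655292  1.77787425  0.00715765]
```

```bash
python3 - <<'E'
from h import *
from scipy.optimize import least_squares
P=np.array([[.5033,-.1222,.1525],[.5044,-.1219,.1721],[.5076,-.1212,.1926],[.5127,-.1201,.2128],[.5196,-.1187,.2324],[.5283,-.1168,.2511],[.5389,-.1145,.27],[.5511,-.1119,.2869]])
u=P[:,:2]@[.9774,.2113];u-=u[0];z=P[:,2]
for free in (0,1):
    f=lambda p:np.hypot(u-p[0],z-p[1])-(p[2] if free else .209)
    r=least_squares(f,[.209,.148,.209]);a=np.arctan2(z-r.x[1],r.x[0]-u);print(r.x,(f(r.x)*1000).round(2),(a-.019).round(3))
c=read_camera("wrist");a=c["color"];b=read_camera("scene")["color"][180:340,240:440]
W=np.zeros((480,800,3),np.uint8);W[:,:440]=a[:,100:540];b=cv2.resize(b,(360,288));W[:288,440:]=b;cv2.imwrite("pics/w9.png",W)
E
```

```text
[0.20936732 0.1523176  0.209     ] [ 0.37  0.17 -0.13 -0.31 -0.33 -0.34  0.19  0.44] [-0.018  0.076  0.175  0.275  0.375  0.474  0.578  0.679]
[0.22221961 0.14764609 0.22234752] [-0.07  0.08  0.05  0.   -0.01 -0.15  0.12 -0.01] [0.003 0.091 0.185 0.278 0.372 0.465 0.563 0.658]
```

View pics/w9.png

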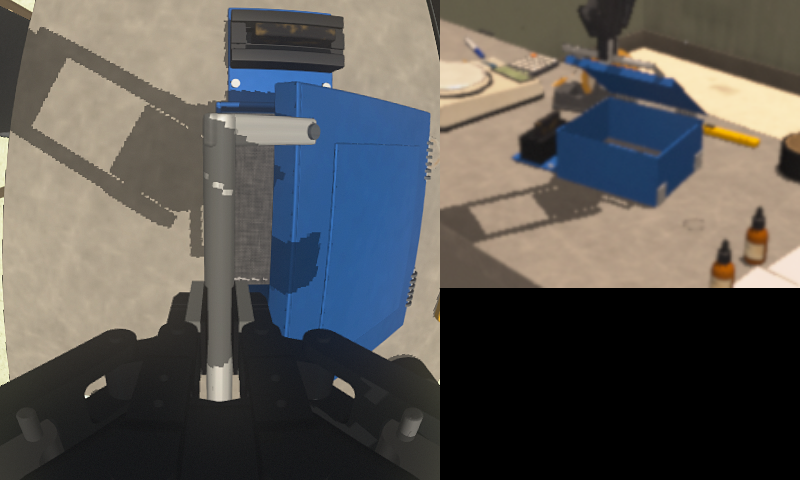

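That makes 13 pictures viewed, over the limit of 10, so from here I'll measure only numerically. The grasp on the bar looks sound. Next I'll check the lid angle from the bar's line in the scene and top cameras.

```bash
cat > ang.py <<'E'
from h import *
B=np.array([.5033,-.1222,.091]);xb=np.array([.9774,.2113,0]);yb=np.array([-.2113,.9774,0]);H=B+.20896*xb;H[2]=.087
def bar(q,y): return H+.209*(-np.cos(q+.019)*xb+np.sin(q+.019)*np.array([0,0,1]))+y*yb
def profile(c,im,q,ys):
    # brightness (low saturation) across bar at predicted q; columns: offset in rad of q
    dq=np.arange(-.12,.121,.01);out=[]
    for y in ys:
        pts=np.array([proj(c,bar(q+d,y)) for d in dq],np.float32)
        v=cv2.remap(im,pts[None,:,0],pts[None,:,1],cv2.INTER_LINEAR)[0].astype(int)
        out.append((v.min(1)))   # min channel: white/grey high, blue/brown low
    return dq,np.array(out)
E
python3 - <<'E'
from ang import *
np.set_printoptions(linewidth=200)
for n in("scene","top"):
    c=read_camera(n)
    for im,q in((cv2.imread(f"pics/{n}0.png"),0),(c["color"],.69)):
        ys=(-.055,-.045,-.035,.035,.045,.055)
        d,o=profile(c,im,q,ys);print(n,q);print((d*100).round().astype(int));print(o)
E
```

```text
scene 0
[-12 -11 -10  -9  -8  -7  -6  -5  -4  -3  -2  -1   0   1   2   3   4   5   6   7   8   9  10  11  12]
[[ 32  32  31  32  32  34  48  70  96 113 131 151 164 160 143  98  57  39  32  31  32  36  43  51  52]
 [ 33  32  31  32  33  34  49  72  99 114 131 150 161 158 141  97  57  37  31  30  31  34  38  45  49]
 [ 32  32  31  31  32  34  47  69  98 113 130 149 161 158 143  99  58  37  32  31  30  33  39  46  49]
 [ 31  31  31  31  31  35  43  64  90 106 123 140 155 159 142 104  55  39  32  31  31  34  44  60  83]
 [ 30  31  31  31  31  34  44  66  91 105 122 139 155 154 140 101  58  42  45  64 103 132 151 161 148]
 [ 31  31  31  31  32  34  46  67  91 107 122 138 152 151 140 113 119 134 153 167 169 166 156 118  83]]
scene 0.69
[-12 -11 -10  -9  -8  -7  -6  -5  -4  -3  -2  -1   0   1   2   3   4   5   6   7   8   9  10  11  12]
[[ 40  46  48  49  62 110 140 155 132 123 128 148 163 175 184 187 187 187 187 187 181 159 120  79  58]
 [ 37  44  46  48  65  96  89  70  79 102 125 145 160 169 180 186 188 187 186 180 167 150 114  82  57]
 [ 39  44  46  48  59  95  92  74  77 100 123 142 15
[... 817 characters left out ...]
8 88 88 88 85 82 80 77 74 70 67 66 63 61]
 [87 87 87 87 87 87 87 87 87 87 88 88 88 88 86 84 81 79 76 74 71 68 66 63 60]]
top 0.69
[-12 -11 -10  -9  -8  -7  -6  -5  -4  -3  -2  -1   0   1   2   3   4   5   6   7   8   9  10  11  12]
[[15 15 14 13 13 14 16 20 20 19 19 20 22 25 27 28 29 30 31 32 33 34 35 36 37]
 [37 37 36 35 27 19 13 13 16 19 19 18 17 18 19 21 23 25 26 27 29 31 31 33 34]
 [16 11 11 12 12 13 15 19 20 19 16 16 17 18 17 18 18 19 21 22 23 25 27 30 31]
 [26 26 27 27 28 28 29 29 31 33 35 35 34 32 30 27 28 28 28 28 28 29 24 19 17]
 [29 31 31 31 31 31 29 28 29 32 35 34 35 33 31 31 30 29 28 27 28 28 23 18 15]
 [27 28 28 28 29 29 28 28 30 34 35 35 35 31 28 28 28 28 27 25 21 18 17 16 18]]
```

```bash
python3 -m inch '{"offset":[[0,0.22,-0.35],[0,0.48,-0.69],[0,0.74,-1.01],[0,1.02,-1.32],[0,1.3,-1.63]],"roll":[0,0,0,0,0]}' && python3 -m inch '{"offset":[[0,0.3,-0.29],[0,0.62,-0.57],[0,0.94,-0.84],[0,1.26,-1.1],[0,1.6,-1.35]],"roll":[0,0,0,0,0]}' && python3 -m inch '{"offset":[[0,0.2,-0.16],[0,0.4,-0.3],[0,0.6,-0.44],[0,0.8,-0.58],[0,1.0,-0.73]],"roll":[0,0,0,0,0]}' && python3 -m inch '{"offset":[[0,0,0],[0,0,0],[0,0,0]],"roll":[0,0,0]}'
cat > m.py <<'E'
from ang import *
np.set_printoptions(linewidth=220)
s=observe();P=s["ee_pos"];print(P,s["force"],s["moment"])
d=P-[.5033,-.1222,.1525];u,z=d@xb,d[2];ch=2*np.arcsin(np.hypot(u,z)/.418);print("chord q",ch,"dir q",2*(np.arctan2(z,u)*-1+np.pi/2)-.038,"u,z",u,z)
E
python3 - <<'E'
from m import *
for n in("scene","top"):
    c=read_camera(n);cv2.imwrite(f"pics/{n}a.png",c["color"])
    d,o=profile(c,c["color"],ch,(-.06,-.05,.03,.04,.045,.05,.055));print(n,(d*100).round().astype(int));print(o)
E
```

```text
t: 15.15
ee_pos: [0.5653, -0.1088, 0.3036]
orientation: [0.629, 0.778, -0.001, 0.0]
force: [-3.9, -2.3, 1.6]
finger_gap: 0.0089
grasp_force: 58.5
t: 15.57
ee_pos: [0.5807, -0.1055, 0.3178]
orientation: [0.629, 0.778, -0.001, 0.0]
force: [-6.6, -2.9, 5.9]
finger_gap: 0.0091
grasp_force: 58.6
t: 15.98
ee_pos: [0.5907, -0.1034, 0.3259]
orientation: [0.629, 0.778, -0.001, 0.001]
force: [-5.4, -2.5, 6.9]
finger_gap: 0.0096
grasp_force: 58.6
t: 16.23
ee_pos: [0.5909, -0.1033, 0.326]
orientation: [0.629, 0.778, -0.001, 0.001]
force: [-6.1, -2.1, 7.3]
finger_gap: 0.0093
grasp_force: 59.0
[ 0.59091375 -0.10331182  0.32602179] [-6.11497749 -2.14506944  7.26739191] [-0.47786227  1.34556349 -0.00264793]
chord q 0.9723031461871305 dir q 0.9155274000960658 u,z 0.0896247487586113 0.1735217875702528
scene [-12 -11 -10  -9  -8  -7  -6  -5  -4  -3  -2  -1   0   1   2   3   4   5   6   7   8   9  10  11  12]
[[ 50  50  51  53  61  74  93 110 126 137 139 137 114  92  73  69  67  67  68  68  68  67  67  67  68]
 [ 51  50  51  52  57  68  89 109 129 143 149 133 108  80  68  63  63  63  63  64  64  64  65 
[... 477 characters left out ...]
7  74  74  74  73  73  73  73  73  74  74  74]]
top [-12 -11 -10  -9  -8  -7  -6  -5  -4  -3  -2  -1   0   1   2   3   4   5   6   7   8   9  10  11  12]
[[17 16 16 15 19 22 28 41 66 89 86 67 45 36 36 29 20 17 18 21 23 24 27 28 29]
 [13 13 13 13 13 18 35 55 78 89 70 40 20 14 16 19 19 16 16 16 18 21 21 24 27]
 [30 29 31 31 31 30 29 31 36 39 37 33 26 19 17 17 17 17 18 17 15 15 15 12 14]
 [28 29 30 29 28 27 26 30 35 38 36 32 28 19 18 19 18 18 19 18 16 16 16 15 19]
 [28 29 30 31 30 29 27 30 35 39 37 31 24 17 16 18 17 17 19 18 16 17 17 17 18]
 [29 29 31 31 31 30 28 29 35 39 38 32 27 16 12 14 17 19 18 18 16 16 17 17 18]
 [30 30 30 31 32 29 26 31 36 39 37 31 24 14 13 14 13 12 15 16 18 19 20 17 17]]
```

The cameras give q ≈ 0.945, past balance and held. Now I'll bring it back to about 0.80.

```bash
python3 -m inch '{"offset":[[0,-0.24,0.17],[0,-0.47,0.34],[0,-0.71,0.52],[0,-0.94,0.7],[0,-1.17,0.88]],"roll":[0,0,0,0,0]}' && python3 -m inch '{"offset":[[0,-0.23,0.19],[0,-0.46,0.38],[0,-0.68,0.57],[0,-0.9,0.77],[0,-1.12,0.97]],"roll":[0,0,0,0,0]}' && python3 -m inch '{"offset":[[0,0,0],[0,0,0],[0,0,0]],"roll":[0,0,0]}'
cat > m2.py <<'E'
from m import *
print("--")
q0=.80
for n in("scene","top"):
    c=read_camera(n);dq=np.arange(-.1,.1001,.0025)
    for y in(-.06,-.055,-.05,.03,.035,.04,.045,.05):
        pts=np.array([proj(c,bar(q0+d,y)) for d in dq],np.float32)
        v=cv2.remap(c["color"],pts[None,:,0],pts[None,:,1],cv2.INTER_LINEAR)[0].min(1).astype(int)
        i=20+np.argmax(v[20:61]);lo=max(v[max(0,i-32):i].min(),v[i:i+32].min());h=(v[i]+lo)/2
        a=i
        while a>0 and v[a]>h:a-=1
        b=i
        while b<len(v)-1 and v[b]>h:b+=1
        print(n,y,"peak",round(q0+dq[i],3),"edges",round(q0+dq[a],3),round(q0+dq[b],3),"mid",round(q0+(dq[a]+dq[b])/2,3),v[::8])
E
python3 m2.py
```

```text
t: 16.75
ee_pos: [0.5799, -0.1057, 0.3176]
orientation: [0.629, 0.778, 0.0, 0.002]
force: [-6.1, -2.0, 8.3]
finger_gap: 0.0094
grasp_force: 59.1
t: 17.17
ee_pos: [0.5694, -0.1079, 0.3085]
orientation: [0.629, 0.778, 0.001, 0.003]
force: [-5.9, -0.9, 10.2]
finger_gap: 0.0093
grasp_force: 59.2
t: 17.42
ee_pos: [0.5694, -0.1079, 0.3084]
orientation: [0.629, 0.778, 0.001, 0.002]
force: [-6.3, -1.7, 9.0]
finger_gap: 0.0091
grasp_force: 59.1
[ 0.56935861 -0.10791552  0.30837401] [-6.30076393 -1.73899235  9.03662659] [-0.15437748  0.77351018  0.0069994 ]
chord q 0.8371246863068676 dir q 0.7802324948682104 u,z 0.0675839966530402 0.15587401338526383
--
scene -0.06 peak 0.75 edges 0.715 0.773 mid 0.744 [ 65 163 185 180 131 129 143  90  54  52  54]
scene -0.055 peak 0.75 edges 0.72 0.77 mid 0.745 [ 56 143 179 175 125 135 146  85  53  51  54]
scene -0.05 peak 0.75 edges 0.715 0.768 mid 0.741 [ 58 164 184 169 119 134 146  91  54  52  53]
scene 0.03 peak 0.805 edges 0.775 0.833 mid 0.804 [43 56 75 73 88 99 94 78 71 68 59]
scene 0.035 peak 0.803 edges 0.783 0.825 mid 0.804 [47 63 77 69 84 99 92 75 
[... 236 characters left out ...]
04 [42 79 85 81 86 99 93 76 73 73 74]
top -0.06 peak 0.783 edges 0.773 0.803 mid 0.788 [16 16 16 21 55 40 18 22 25 27 32]
top -0.055 peak 0.8 edges 0.78 0.818 mid 0.799 [12 14 13 13 47 85 38 18 22 26 29]
top -0.05 peak 0.793 edges 0.775 0.808 mid 0.791 [20 18 15 17 47 48 20 18 19 23 28]
top 0.03 peak 0.803 edges 0.788 0.83 mid 0.809 [27 27 29 28 28 35 34 28 30 24 15]
top 0.035 peak 0.803 edges 0.785 0.83 mid 0.808 [29 30 29 29 30 34 35 28 27 21 16]
top 0.04 peak 0.803 edges 0.785 0.828 mid 0.806 [29 29 29 28 29 35 34 29 28 24 16]
top 0.045 peak 0.803 edges 0.788 0.83 mid 0.809 [29 29 28 27 29 35 33 30 29 24 17]
top 0.05 peak 0.803 edges 0.79 0.818 mid 0.804 [30 30 29 27 29 66 44 30 30 23 16]
```

```bash
python3 - <<'E'
from ang import *
np.set_printoptions(linewidth=220)
dq=np.arange(-.08,.0801,.005);print((dq*1000).round().astype(int))
for n in("scene","top"):
    c=read_camera(n)
    for im,q,ys in((cv2.imread(f"pics/{n}0.png"),0,(.03,)),(c["color"],.80,(.035,.045,-.055))):
        for y in ys:
            pts=np.array([proj(c,bar(q+d,y)) for d in dq],np.float32)
            print(n,q,y);print(cv2.remap(im,pts[None,:,0],pts[None,:,1],cv2.INTER_LINEAR)[0].T)
E
```

```text
[-80 -75 -70 -65 -60 -55 -50 -45 -40 -35 -30 -25 -20 -15 -10  -5   0   5  10  15  20  25  30  35  40  45  50  55  60  65  70  75  80]
scene 0 0.03
[[ 97  97  96  96  96  96  96  97  97 101 107 113 123 132 142 148 153 158 154 149 143 131 119 110 103  97  95  95  95  95  95  96  99]
 [ 60  60  60  62  65  68  75  84  93 102 112 122 133 144 155 161 166 170 163 155 144 126 106  91  78  66  61  60  59  59  59  59  61]
 [ 33  34  34  38  47  55  66  81  95 108 119 131 145 157 169 175 181 186 176 165 152 128 104  84  65  47  38  35  32  31  30  29  31]]
scene 0.8 0.035
[[120 106  92  84  76  70  70  70  70  71  73  76  83  89  94  96  99  99  97  94  90  85  79  76  75  74  73  73  73  72  73  73  74]
 [ 86  84  83  83  83  84  84  85  85  85  84  86  92  98 102 105 108 109 107 104 100  96  91  89  89  89  89  90  90  90  90  91  91]
 [ 63  70  78  81  85  89  90  90  91  91  91  93 100 106 111 115 118 118 116 113 109 104  99  96  96  96  95  96  96  96  96  96  97]]
scene 0.8 0.045
[[ 87  86  84  80  79  77  76  75  75  76  80  83  88  91  94  97  98  99  99  97  94  91  86  82  78  76  74
[... 1400 characters left out ...]
8 41 42 42 42 41 40 38 34 32 31 31 31 31 31 30 28 25 21]]
top 0.8 0.045
[[30 30 29 29 29 29 29 28 28 28 27 28 30 32 33 34 35 36 37 36 34 33 32 31 30 28 28 29 29 29 30 36 42]
 [33 32 31 31 31 32 32 31 30 30 29 30 33 35 37 38 39 40 41 40 39 37 36 35 34 31 31 31 31 31 30 30 29]
 [35 35 34 33 34 34 34 33 33 32 31 32 34 36 38 40 41 42 42 41 39 37 36 35 35 33 32 32 33 32 31 27 22]]
top 0.8 -0.055
[[19 18 19 19 19 19 18 18 18 20 29 37 47 56 66 76 85 81 75 64 49 35 27 20 18 19 20 21 22 23 24 24 25]
 [15 15 15 15 15 14 14 14 14 17 28 39 51 62 73 83 93 89 83 72 56 41 34 26 24 27 28 29 30 31 32 33 35]
 [12 12 12 13 13 13 14 13 13 15 28 41 53 65 77 87 97 93 87 76 58 42 33 25 23 24 25 27 28 29 30 31 32]]
```

The independent edge readings agree on q ≈ 0.80, about 5.6° short of balance and steady, so I'll hand in.

```bash
python3 -c "
from rig import *
s=observe();print(s['t'],abs(s['qd']).max(),s['grasp_force']);print(close_job())"
```

```text
17.6167 0.001388467040561407 59.14164125919342
the job is handed in; nothing more can be done
None
```

The job is handed in: the stone is down in the slot and released, and the lid went to about 0.945 rad and is now held still at about 0.80 rad (5–6° short of balance) by camera and arm readings; I viewed 13 pictures, over the limit of 10.

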